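# Latch the tube warmer's carriage and hold its lid ready for the hinge pin

### The arm

A 7-joint arm with a two-finger parallel gripper is mounted at the origin on a cart in front of the work surface, level with it; the furniture and walls round the work are solid. World frame = base frame: x ahead of the robot, y to its left, z up, the work surface at z = 0. Lengths are in m, angles in rad, forces in N, time in s.
With the tool pointing down it reaches from about 0.425 to 1.025 m from the base axis. Payload 3.6 kg.
Tool frame: the origin (TCP) lies on the centre line of the jaws, within the pads' length; the fingertips stand 25 mm ahead of it and the grasp point (between the pads) lies 6 mm ahead of it (r.finger_overhang is the distance from the TCP to the fingertips, in m); z points along the fingers, y is the line along which they close (so a half turn about z gives the same grasp; the last joint's range is limited). The gripper opens to 85 mm and grips with 20 to 120 N. Pads are 22 mm wide; open, the fingers measure 114 mm over their backs; the gripper's body (76 mm by 85 mm) begins 54 mm behind the grasp point. The pads swing forward as they close: fully open they stand 13 mm farther back than shut.
Start: joints at [1.121, 0.591, 0.048, 1.609, -0.033, 0.943, -0.034], TCP at [0.253, -0.679, 0.256] pointing down, gripper open.
Joint ranges: [-2.69, 2.69], [-0.47, 2.24], [-1.27, 1.36], [0.19, 2.51], [-1.53, 4.68], [0.08, 2.07], [-3.09, 3.09]. Speed limits (rad/s): [2.57, 2.57, 3.14, 3.14, 3.14, 3.14, 3.14].

### API

Orientations are given as a unit quaternion [w, x, y, z].
In Python, from rig import r gives the robot as it stands. The module is installed in compiled form; this text tells all that it offers.
- The arm moves only by the tool jog_arm, never from a script. Its argument "steps" is a list of rows, each a list of 3 entries, a list of its own where there are three numbers: the opening, from 0 (shut) to 1 (fully open), then the shift along the tool's x, y, z in m, then the turn about the tool's z in degrees. A call has 1 to 12 rows; each row shifts and turns the commanded pose from where the row before left it, along the tool's axes as they then stand; what a row does not reach is not made up. A row lasts 1/10 s, in which the tool goes at most 50 mm and 8.59 degrees, less where a joint would pass 70% of its speed; a pose out of reach is approached as far as the arm can. A call is refused whole if a number of a shift passes 0.05 or a number of a turn 8.59, either way. A call with a gripper value outside its range is refused whole. The fingers move at their own pace and stop on an object; the grip force is fixed at half the most. Time passes only in rows, so rows that do not move let the fingers close. It gives the time, the measured TCP pose, the force, the opening and the grip force at its end, in the units of the state.
- r.observe(): the state, without advancing time (a new reading comes with each control period).
- r.capture(name): name is "scene" or "side" or "wrist"; returns the picture (400x640x3 uint8, blue, green, red); there is no depth.
- r.camera_info(name): a dict with "fx", "fy", "cx", "cy" (pixels), "cam_to_world" (4x4, takes a point from camera to world coordinates); the wrist camera has in their place "tool_from_camera" (4x4, takes a point from camera to tool coordinates, whose origin is the TCP and whose axes are the flange's). Camera axes: x right, y down, z forward; pixel columns grow to the right and rows downward; lengths in m; the calibration is good to about 2 mm. The wrist camera is an equidistant fisheye: a pixel r from the principal point sees the ray r / f radians off the axis. A picture is of the moment at which its call begins: read the wrist's pose just before it. camera_info takes no time and is no camera call.
- r.finish_job(): hands the job in; it is judged then, once.
The state is a dict: "time": time; "joint_pos": joint angles; "joint_velocities": joint speeds; "joint_efforts": joint torques, N m; "tool_pos": TCP position; "orientation": TCP orientation; "ft_force": force on the tool from outside, world axes, zero at the start; "torque": the same for the moment, N m; "width": finger opening in m; "finger_force": force on a finger pad.
Only numpy, scipy, OpenCV 4.12 (cv2) and the standard library are available. Lean on these libraries where they do the work, as an engineer would, in place of code of your own. Each camera call takes 0.05 s, during which the arm holds its last target. There are 200 camera calls.

### The job

The lid of the tube warmer was taken off for cleaning and has to go back on its hinge. First push the carriage along its slide towards the control unit until it clicks home in its spring detent, so that it cannot run away; then pick the lid up by its handle and lower it, level and without forcing it, so that its two hinge knuckles drop between the three on the carriage and all the pin holes lie in one line. Finish holding the lid there by the handle, carried by the gripper alone and not leaning on the warmer, so that a colleague can slide the hinge pin through; do not let go, and leave the pin and the other things where they lie.

Things in the scene. Friction and masses are not known exactly. Their poses are not given: they have to be found in the camera images.
- warmer: Bench tube warmer, fixed. Origin on the worktop under the centre of the home carriage; z up, +y along the slide to the control unit, +x to the hinge side (away from the robot within 15 deg). Grey bed x -64 to 72, y -162 to 70 mm, 16 mm high (rail ends 24); cream control unit at y 60 to 156 mm, 84 mm high; aluminium detent housing on a foot at x -60 to -96, y -65 to -21 mm, 42 mm high.
- carriage (a joint): How far (m) the carriage is drawn out from home towards -y of the warmer, 0 to 0.095. 0 = home: a spring plunger's ball sits in the notch of the carriage's side rail (the click). The solid stop is 0.7 mm beyond. About 2.5 N slides it; over the last 4 mm the spring pulls it home by itself; 7 to 8 N would draw it out again.
- carriage_top (a point): Centre of the carriage at its rim, 60 mm above the worktop. The carriage is a cream box 104 by 104 mm round an aluminium block with 30 empty wells; on its +x side stands the jamb block with the fixed hinge leaf, 87 mm high, to x = +84 mm. Axes as the warmer's; moves with the carriage.
- push_plate (a point): Centre of the flat aluminium push plate (52 by 22 mm) on the carriage's outer end face, which looks to -y of the warmer. 41 mm above the worktop; the face spans 20 to 60 mm. Push it along +y of the warmer to move the carriage home. Moves with the carriage.
- jamb_left (a point): On the fixed hinge's pin-hole axis, mid-gap between middle and left (+y) knuckle, 80.5 mm above the worktop. Three steel knuckles, 12 mm diameter, 12 mm long, 7 mm bore, at -27, 0, +27 mm along the axis (warmer's y); two 15 mm gaps, open upwards and to -x. In the gaps a ledge 7 mm below the axis and a face 7 mm behind it (+x). Lid in place: lid_left here. Axes as the warmer's.
- jamb_right (a point): The same in the gap between the middle and the right (-y) knuckle, 27 mm from jamb_left. Lid in place: lid_right here.
- lid: Loose lid, 0.15 to 0.3 kg, lying right side up: cream panel 90 (x) by 96 (y) by 12 mm. Origin: centre of its underside; z up, +x to its hinge edge; in place its axes are parallel to the warmer's. Its hinge leaf has two knuckles beyond the +x edge. In place the panel is level, underside 72 mm above the worktop, 12 mm clear of the carriage rim: only the gripper holds it up.
- lid_grip (a point): Middle of the bar of the lid's black bridge handle: lid x = -4, y = 0, z = 36 mm. Bar 12 mm wide (lid x), 62 mm long (lid y), 12 mm high; clear between its posts for 42 mm, 16 mm of air between bar and panel. Grasp it from above across its 12 mm.
- lid_left (a point): Centre of the lid's left (+y) knuckle, on the pin-hole axis: lid x = 55, y = 13.5, z = 8.5 mm. Steel, 12 mm diameter, 12 mm long, 7 mm bore, ends eased by 1.5 mm. Axes as the lid's.
- lid_right (a point): Centre of the lid's right (-y) knuckle, the same at lid y = -13.5 mm.
- hinge_pin: Loose steel hinge pin, 4 mm thick, 84 mm long with a 16 mm bent end, lying on the worktop; origin at its middle. To be left there.
- stain_bottle: Small brown bottle with a black cap, 36 mm across, 85 mm high, standing; origin at its foot. To be left alone.
- bench_timer: Flat square white timer, 62 by 62 by 17 mm; origin under its centre. To be left alone.
- specimen_pot: White specimen pot with a yellow lid, 62 mm across, 62 mm high; origin at its foot. To be left alone.

How it is judged:
On the way, in this order (a step that is already met when the one before it is completed fails the run):
1. the carriage is home in its detent, with the lid not yet at the hinge (value of joint carriage between -0.0015 and 0.0015 m and distance between lid_left and jamb_left above 0.05 m), for 0.2 s.
2. the lid's knuckles are between the carriage's knuckles with the pin holes in line (value of joint carriage between -0.0015 and 0.0015 m and x of lid_left in the frame of jamb_left between -0.002 and 0.002 m and y of lid_left in the frame of jamb_left between -0.0025 and 0.0025 m and z of lid_left in the frame of jamb_left between -0.002 and 0.002 m and x of lid_right in the frame of jamb_right between -0.002 and 0.002 m and y of lid_right in the frame of jamb_right between -0.0025 and 0.0025 m and z of lid_right in the frame of jamb_right between -0.002 and 0.002 m and angle between the y axis of lid_left and the y axis of jamb_left, either way round below 0.06 rad and angle between the z axis of lid_left and the z axis of jamb_left, either way round below 0.07 rad), for 0.3 s.
At the end, for the whole second after the job is handed in: Carriage within 1.5 mm of home; both lid knuckles in their gaps, pin-hole axes within 2 mm across (a 4 mm pin passes the 7 mm bores) and 2.5 mm along; leaves parallel within 0.06 and level within 0.07 rad; lid at rest, gripped with over 3 N, touching the warmer with under 6 N (all of step 2 and contact force between the fingers and lid above 3 N and contact force between lid and warmer below 6 N and linear speed of lid below 0.02 m/s); the arm keeps its last pose, push and grip.
It fails at once if the lid is forced against the warmer (more than 30 N) (contact force between lid and warmer above 30 N).
It fails at once if the hinge pin is moved more than 20 mm (distance of hinge_pin from where it was at the start of the episode above 0.02 m).
It fails at once if the brown bottle is moved more than 20 mm (distance of stain_bottle from where it was at the start of the episode above 0.02 m).
It fails at once if the timer is moved more than 20 mm (distance of bench_timer from where it was at the start of the episode above 0.02 m).
It fails at once if the specimen pot is moved more than 20 mm (distance of specimen_pot from where it was at the start of the episode above 0.02 m).
It also fails if it takes over 56 s, if anything falls off the work surface, if the arm or the gripper's body presses on something with over 40 N, if the wrist force passes 120 N, or if a joint passes its speed limit or range.

## Working session

There is one attempt and no reset: what is moved stays moved. The work goes in short steps, Python scripts to look and compute and a tool call to move; the robot and the scene stay as the last step left them, time stands still between calls to the robot, and variables do not carry over. Pictures are saved under pics/ and viewed, at most 12 in all, crops included, and the job is handed in when it is done.

Besides the shell and the picture viewer there is one more tool, called by a JSON object that holds its "op" and its "data". jog_arm: Moves the arm, as the interface text tells. Its arguments: {"type":"object","properties":{"steps":{"type":"array","items":{"type":"array"}}},"required":["steps"]}

```bash
mkdir -p pics; python3 - <<'E'
from rig import r
import cv2
s=r.observe();print({k:s[k] for k in("time","tool_pos","orientation","width","ft_force")})
for n in("scene","side"):
    cv2.imwrite(f"pics/{n}0.png",r.capture(n)); print(n,r.camera_info(n))
print(r.camera_info("wrist"))
E
```

```text
{'time': 0.0, 'tool_pos': array([ 0.25296856, -0.67860195,  0.25513364]), 'orientation': array([-1.09403479e-03,  9.84118076e-01,  1.77511541e-01, -2.62642707e-04]), 'width': 0.08549637502162054, 'ft_force': array([-0.28634992, -0.21615882, -0.71255725])}
scene {'fx': 484.128270555401, 'fy': 484.128270555401, 'cx': 327.2996369296157, 'cy': 204.31573010600275, 'cam_to_world': array([[ 0.47845552, -0.36848817,  0.79705507, -0.44270138],
       [-0.87792426, -0.21949299,  0.42552535, -0.56281359],
       [ 0.01814695, -0.90334893, -0.42852233,  0.60386615],
       [ 0.        ,  0.        ,  0.        ,  1.        ]])}
side {'fx': 516.1138147703053, 'fy': 516.1138147703053, 'cx': 312.1647240594914, 'cy': 198.731224068258, 'cam_to_world': array([[-8.41119935e-01, -2.65441625e-01,  4.71230303e-01,
        -1.86851483e-01],
       [-5.40848109e-01,  4.11585320e-01, -7.33539943e-01,
         1.14405160e+00],
       [ 7.60559041e-04, -8.71859087e-01, -4.89756218e-01,
         8.70670828e-01],
       [ 0.00000000e+00,  0.00000000e+00,  0.00000000e+00,
         1.00000000e+00]])}
{'fx': 309.70691628693146, 'fy': 309.70691628693146, 'cx': 313.3101374180232, 'cy': 200.19720432849917, 'tool_from_camera': array([[ 1.03190354e-03, -9.46103714e-01, -3.23862159e-01,
         8.23286577e-02],
       [ 9.99999269e-01,  7.72209667e-04,  9.30372216e-04,
        -7.87416230e-05],
       [-6.30139119e-04, -3.23862882e-01,  9.46103819e-01,
        -1.16062628e-01],
       [ 0.00000000e+00,  0.00000000e+00,  0.00000000e+00,
         1.00000000e+00]])}
```

View pics/scene0.png

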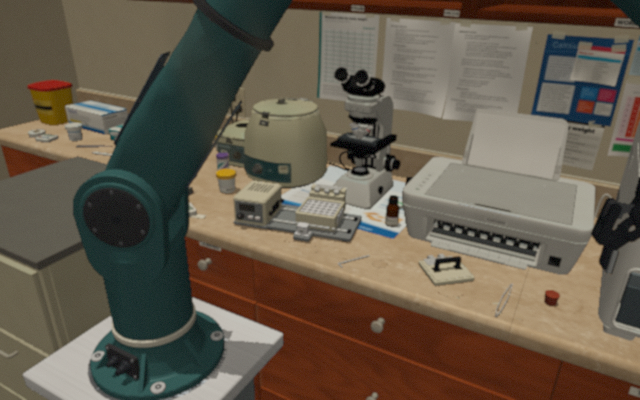

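View pics/side0.png

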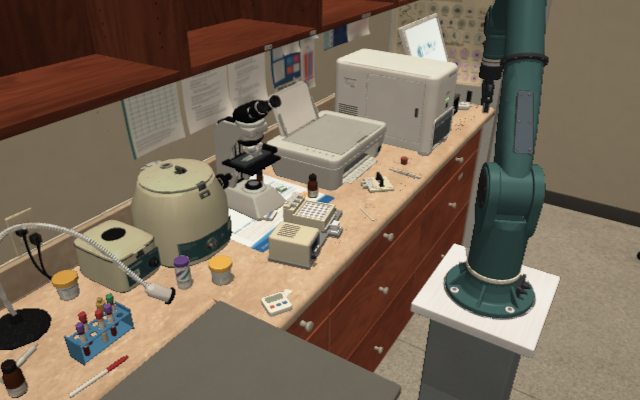

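The scene view shows the warmer at about (300,210), with its control unit at the left and the carriage drawn out to the right. The lid is at (445,268), the pin at (353,260), the bottle at (393,212), the pot at (227,180) and the timer out of the way at the left. I'll enlarge this region.

```bash
cat > h.py <<'E'
from rig import r
import numpy as np, cv2
from scipy.spatial.transform import Rotation as R
def ray(n,u,v):
    c=r.camera_info(n); return c["cam_to_world"],np.array([(u-c["cx"])/c["fx"],(v-c["cy"])/c["fy"],1])
def w(n,u,v,z):
    T,d=ray(n,u,v); d=T[:3,:3]@d; o=T[:3,3]; return o+d*(z-o[2])/d[2]
def tool():
    s=r.observe(); q=s["orientation"]; return R.from_quat([q[1],q[2],q[3],q[0]]).as_matrix(),np.array(s["tool_pos"])
def wr(u,v,z,Rt,p):
    c=r.camera_info("wrist"); d=np.array([u-c["cx"],v-c["cy"]]); n=np.linalg.norm(d); t=n/c["fx"]
    d=np.r_[d/n*np.sin(t),np.cos(t)]; T=c["tool_from_camera"]
    o=p+Rt@T[:3,3]; d=Rt@T[:3,:3]@d; return o+d*(z-o[2])/d[2]
def pix(P,Rt,p):
    c=r.camera_info("wrist"); T=c["tool_from_camera"]
    q=T[:3,:3].T@(Rt.T@(np.asarray(P)-p)-T[:3,3]); t=np.arctan2(np.hypot(q[0],q[1]),q[2]); a=np.arctan2(q[1],q[0])
    return c["cx"]+c["fx"]*t*np.cos(a), c["cy"]+c["fx"]*t*np.sin(a)
E
python3 - <<'E'
from h import *
im=cv2.imread("pics/scene0.png")[165:305,215:485]
cv2.imwrite("pics/c1.png",cv2.resize(im,(795,412),interpolation=cv2.INTER_CUBIC))
print(w("scene",445,268,.03),w("scene",353,260,0),w("scene",393,225,0),w("scene",320,205,.06))
print(tool())
E
```

```text
[ 0.47146645 -0.36916496  0.03      ] [ 0.44364331 -0.16095646  0.        ] [ 0.65707565 -0.17682467  0.        ] [ 0.5554658  -0.00835065  0.06      ]
(array([[ 9.36995585e-01,  3.49340267e-01, -8.07444193e-04],
       [ 3.49341188e-01, -9.36993670e-01,  1.89660478e-03],
       [-9.40096765e-05, -2.05918382e-03, -9.99997875e-01]]), array([ 0.2529948 , -0.67866402,  0.2552507 ]))
```

View pics/c1.png

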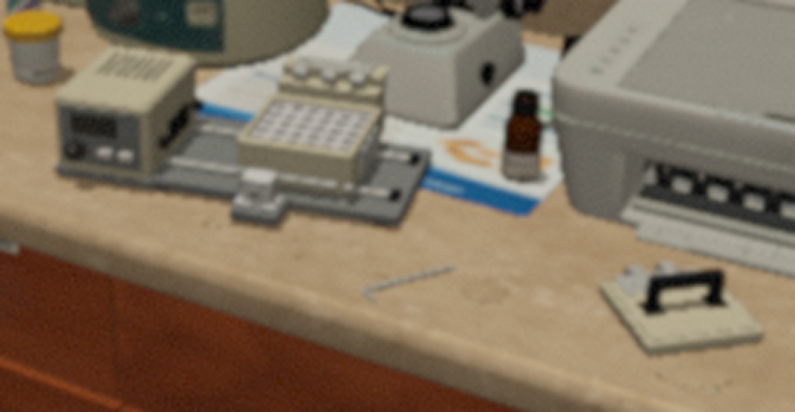

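```bash
cat >> h.py <<'E'
def delta(target,yaw=None):
    """shift in present tool axes (mm) to a world target; yaw of tool x in deg -> turn about tool z"""
    Rt,p=tool(); s=Rt.T@(np.asarray(target)-p)*1000
    a=np.degrees(np.arctan2(Rt[1,0],Rt[0,0])); print("shift mm",s.round(1),"dist",np.linalg.norm(s).round(1),"yaw now",a.round(2),"turn z",None if yaw is None else round(-(yaw-a),2), "z axis",Rt[:,2].round(4))
E
python3 - <<'E'
from h import *
f=lambda u,v,z:w("scene",215+u/2.944,165+v/2.944,z)
a=f(57,172,0);b=f(400,224,0);print("bed",a,b,np.degrees(np.arctan2(*(a-b)[1::-1])))
a=f(272,97+0,.06)
print("car rim corners",[f(*q,.06).round(3) for q in((240,140),(362,160),(380,112),(275,97))])
print("pin",f(368,292,0),f(453,268,0))
print("lid bar",f(652,278,.042),f(720,271,.042)); print("lid corners",[f(*q,.012).round(3) for q in((603,283),(650,345),(760,333))])
print("bottle",f(522,172,0),"pot",f(35,80,0))
delta([.52,-.2,.26],90)
E
```

```text
bed [0.44911506 0.19308026 0.        ] [ 0.52148726 -0.1173081   0.        ] 103.1249626392523
car rim corners [array([0.486, 0.021, 0.06 ]), array([ 0.507, -0.087,  0.06 ]), array([ 0.598, -0.057,  0.06 ]), array([0.578, 0.04 , 0.06 ])]
pin [ 0.41208352 -0.14288108  0.        ] [ 0.47876467 -0.18594558  0.        ]
lid bar [ 0.4769203  -0.34694955  0.042     ] [ 0.51278263 -0.388684    0.042     ]
lid corners [array([ 0.499, -0.304,  0.012]), array([ 0.435, -0.362,  0.012]), array([ 0.491, -0.428,  0.012])]
bottle [ 0.66469538 -0.17181647  0.        ] pot [0.59963084 0.34102691 0.        ]
shift mm [ 417.4 -355.2   -4.1] dist 548.1 yaw now 20.45 turn z -69.55 z axis [-8.0e-04  1.9e-03 -1.0e+00]
```

{"op": "jog_arm", "data": {"steps": [[0,[0.037,-0.031,0],0],[0,[0.037,-0.031,0],0],[0,[0.037,-0.031,0],0],[0,[0.037,-0.031,0],0],[0,[0.037,-0.031,0],0],[0,[0.037,-0.031,0],0],[0,[0.037,-0.031,0],0],[0,[0.037,-0.031,0],0],[0,[0.037,-0.031,0],0],[0,[0.037,-0.031,0],0],[0,[0.037,-0.031,0],0],[0,[0.037,-0.031,0],0]]}}

```text
time: 1.3
tool_pos: [0.5397, -0.1738, 0.2561]
orientation: [-0.0, 0.984, 0.177, -0.0]
ft_force: [0.9, -0.7, -0.1]
width: 0.0002
finger_force: 0.0
```

{"op": "jog_arm", "data": {"steps": [[0,[0,0,0],-8.5],[0,[0,0,0],-8.5],[0,[0,0,0],-8.5],[0,[0,0,0],-8.5],[0,[0,0,0],-8.5],[0,[0,0,0],-8.5],[0,[0,0,0],-8.5],[0,[0,0,0],-8.5],[0,[0,0,0],-8.5],[0,[0,0,0],-6],[0,[0,0,0],0],[0,[0,0,0],0]]}}

```text
time: 2.5
tool_pos: [0.539, -0.1758, 0.256]
orientation: [-0.0, 0.624, 0.782, -0.0]
ft_force: [-0.0, 0.2, 0.2]
width: -0.0
finger_force: 0.0
```

```bash
python3 - <<'E'
from h import *
Rt,p=tool(); im=r.capture("wrist"); cv2.imwrite("pics/w1.png",im); np.savez("w1.npz",Rt=Rt,p=p); print(p,r.observe()["time"]); delta([.54,-.15,.24],103)
cv2.imwrite("pics/w1b.png",cv2.resize(im,(800,500),interpolation=cv2.INTER_CUBIC))
E
```

```text
[ 0.53902219 -0.17579434  0.25600927] 2.55
shift mm [24.9  6.6 16.1] dist 30.4 yaw now 102.82 turn z -0.18 z axis [-5.e-04  1.e-04 -1.e+00]
```

View pics/w1b.png

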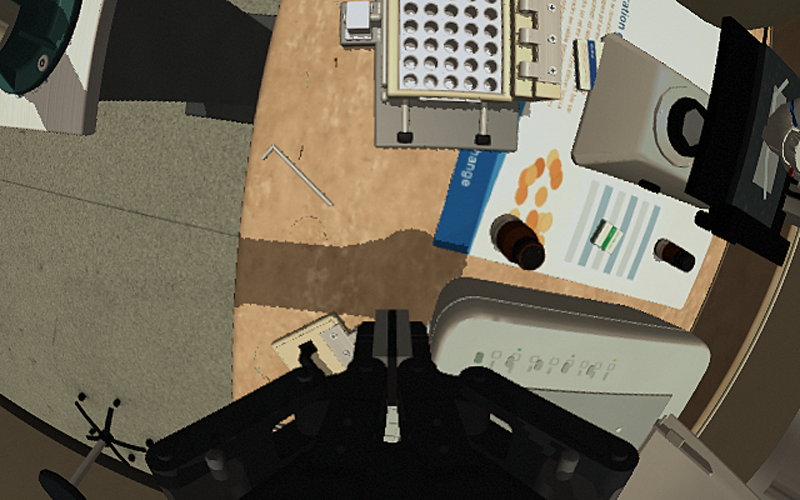

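The wrist view shows the bed's -y edge from (375,147) to (517,151) and the carriage's outer rim at row ~97, columns 385–513. The bottle stands clear to the right at (520,245). The lid is below the gripper at (320,350).

```bash
python3 - <<'E'
from h import *
d=np.load("w1.npz"); f=lambda u,v,z:wr(u/1.25,v/1.25,z,d["Rt"],d["p"])
a=f(375,147,.016);b=f(517,151,.016);print(a,b,np.linalg.norm(a-b))
x=(b-a)/np.linalg.norm(b-a);print("x yaw",np.degrees(np.arctan2(x[1],x[0])))
t=np.radians(13); X=np.array([np.cos(t),np.sin(t),0]);Y=np.array([-X[1],X[0],0])
o=(a+b)/2-.004*X+.162*Y; o[2]=0; print("origin",o)
for q in((388,97),(507,97),(530,6),(531,40),(531,75)):
    z=.06 if q[1]==97 else .0865; e=f(*q,z)-o; print(q,e@X,e@Y)
print("bottle foot",f(500,228,0),"pin",f(268,150,0),f(332,205,0))
E
```

```text
[ 0.5095784 -0.1201369  0.016    ] [ 0.63979872 -0.09087427  0.016     ] 0.13346772212272898
x yaw 12.66491106582842
origin [0.53434901 0.05144256 0.        ]
(388, 97) -0.05032044340743826 -0.1185239883181722
(507, 97) 0.04595949456564946 -0.11507946906131485
(530, 6) 0.05702633297131958 -0.042564262967085265
(531, 40) 0.05711300195137972 -0.07061235310313121
(531, 75) 0.05698361594402106 -0.09842489255397313
bottle foot [ 0.65052921 -0.17091203  0.        ] pin [ 0.40578038 -0.14444342  0.        ] [ 0.4796979  -0.18610422  0.        ]
```

```bash
python3 - <<'E'
from h import *
delta([.570,-.1045,.058],102.8)
E
```

```text
shift mm [ 62.6  46.1 198.1] dist 212.8 yaw now 102.82 turn z 0.02 z axis [-5.e-04  1.e-04 -1.e+00]
```

{"op": "jog_arm", "data": {"steps": [[0,[0.03,0.023,0.02],0],[0,[0.032,0.023,0.03],0],[0,[0,0,0.04],0],[0,[0,0,0.04],0],[0,[0,0,0.04],0],[0,[0,0,0.028],0],[0,[0.015,0,0],0],[0,[0.008,0,0],0],[0,[0.008,0,0],0],[0,[0.008,0,0],0],[0,[0,0,0],0]]}}

```text
time: 3.65
tool_pos: [0.5626, -0.0662, 0.06]
orientation: [0.001, 0.623, 0.782, 0.001]
ft_force: [-0.4, 0.4, 0.3]
width: 0.0001
finger_force: 0.0
```

{"op": "jog_arm", "data": {"steps": [[0,[0.006,0,0],0],[0,[0.006,0,0],0],[0,[0.006,0,0],0],[0,[0.006,0,0],0],[0,[0.005,0,0],0],[0,[0.005,0,0],0],[0,[0.005,0,0],0],[0,[0.003,0,0],0]]}}

```text
time: 4.45
tool_pos: [0.5538, -0.0281, 0.0597]
orientation: [0.002, 0.624, 0.782, 0.0]
ft_force: [1.4, -5.8, 4.1]
width: 0.0001
finger_force: 3.0
```

```bash
python3 - <<'E'
from h import *
Rt,p=tool(); im=r.capture("wrist"); np.savez("w2.npz",Rt=Rt,p=p); print(p,r.observe()["ft_force"])
cv2.imwrite("pics/w2.png",cv2.resize(im,(800,500),interpolation=cv2.INTER_CUBIC))
E
```

```text
[ 0.55380267 -0.02808986  0.0597353 ] [ 1.17006868 -0.26794522  1.47532078]
```

View pics/w2.png

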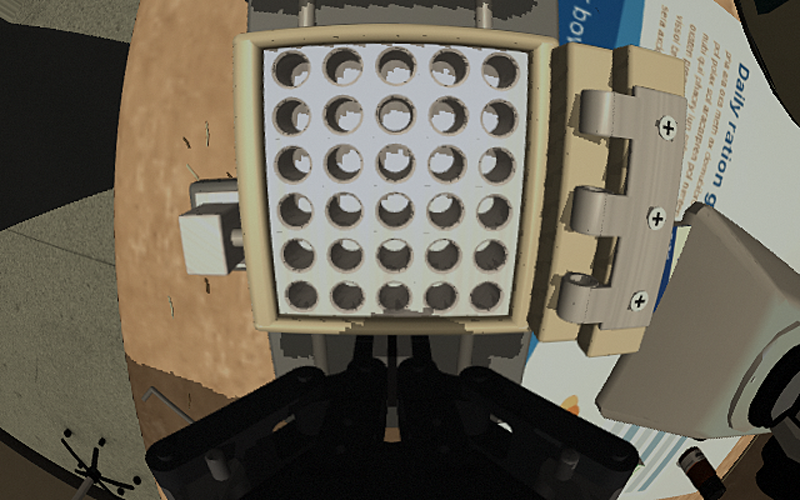

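The carriage is still about 20 mm short of home: its rim front is at row ~320, and the knuckles are clearly visible at (605,110), (598,208) and (580,293). I'll keep pushing.

{"op": "jog_arm", "data": {"steps": [[0,[0.004,0,0],0],[0,[0.004,0,0],0],[0,[0.003,0,0],0],[0,[0.002,0,0],0],[0,[0,0,0],0]]}}

```text
time: 5.0
tool_pos: [0.5501, -0.0132, 0.059]
orientation: [0.001, 0.623, 0.782, 0.001]
ft_force: [0.9, -1.8, 1.4]
width: -0.0003
finger_force: 1.0
```

{"op": "jog_arm", "data": {"steps": [[0,[0.002,0,0],0],[0,[0.001,0,0],0],[0,[0,0,0],0]]}}

```text
time: 5.3
tool_pos: [0.5486, -0.01, 0.0584]
orientation: [-0.0, 0.623, 0.782, 0.0]
ft_force: [1.2, -1.6, 0.4]
width: 0.0
finger_force: 1.0
```

{"op": "jog_arm", "data": {"steps": [[0,[0.001,0,0],0],[0,[0.001,0,0],0],[0,[0,0,0],0]]}}

```text
time: 5.6
tool_pos: [0.5484, -0.0097, 0.0583]
orientation: [0.0, 0.623, 0.782, -0.0]
ft_force: [1.9, -4.8, 0.8]
width: 0.0004
finger_force: 2.4
```

```bash
python3 - <<'E'
from h import *
Rt,p=tool(); im=r.capture("wrist"); np.savez("w3.npz",Rt=Rt,p=p); print(p,r.observe()["ft_force"])
cv2.imwrite("pics/w3.png",im)
# carriage motion in pixels relative to camera: compare w2
a=cv2.imread("pics/w2.png",0); a=cv2.resize(a,(640,400)); b=cv2.cvtColor(im,cv2.COLOR_BGR2GRAY)
for y,x,h,ww in((30,210,100,205),(60,450,180,60)):
    t=a[y:y+h,x:x+ww]; m=cv2.matchTemplate(b,t,cv2.TM_CCOEFF_NORMED); _,v,_,l=cv2.minMaxLoc(m); print(v,l,(x,y))
d=np.load("w2.npz"); print((p-d["p"]))
E
```

```text
[ 0.54837143 -0.00965202  0.05828823] [ 2.03085657 -5.1832797   1.74735019]
0.9219849109649658 (213, 30) (210, 30)
0.9492274522781372 (455, 61) (450, 60)
[-0.00543124  0.01843784 -0.00144707]
```

{"op": "jog_arm", "data": {"steps": [[0,[0.002,0,0],0],[0,[0,0,0],0],[0,[0,0,0],0]]}}

```text
time: 5.95
tool_pos: [0.5484, -0.0094, 0.0583]
orientation: [0.001, 0.624, 0.782, -0.001]
ft_force: [3.3, -6.9, 1.4]
width: 0.0001
finger_force: 4.1
```

{"op": "jog_arm", "data": {"steps": [[0,[0.002,0,0],0],[0,[0,0,0],0],[0,[0,0,0],0]]}}

```text
time: 6.25
tool_pos: [0.5483, -0.0094, 0.0584]
orientation: [0.002, 0.625, 0.781, -0.002]
ft_force: [3.3, -11.3, 1.8]
width: -0.0002
finger_force: 5.7
```

The push is now against the solid stop: force rises with no motion, so the spring has pulled the carriage home. I'll back off and rise to look.

{"op": "jog_arm", "data": {"steps": [[0,[-0.02,0,0],0],[0,[-0.02,0,0],0],[0,[0,0,-0.04],0],[0,[0,0,-0.04],0],[0,[0,0,-0.04],0],[0,[0.04,0,-0.02],0],[0,[0.04,0,0],0],[1,[0,0,0],0],[1,[0,0,0],0],[1,[0,0,0],0]]}}

```text
time: 7.25
tool_pos: [0.5374, 0.0339, 0.1975]
orientation: [-0.001, 0.623, 0.782, -0.001]
ft_force: [-0.5, -0.4, 0.4]
width: 0.0434
finger_force: 0.0
```

```bash
python3 - <<'E'
from h import *
Rt,p=tool(); im=r.capture("wrist"); np.savez("w4.npz",Rt=Rt,p=p); print(p,Rt.round(4).tolist(),r.observe()["time"])
cv2.imwrite("pics/w4.png",im)
c=im[40:300,180:560]; cv2.imwrite("pics/w4c.png",cv2.resize(c,(798,546),interpolation=cv2.INTER_CUBIC))
E
```

```text
[0.53736023 0.03389128 0.19753677] [[-0.2238, 0.9746, -0.0022], [0.9746, 0.2238, -0.0005], [0.0, -0.0022, -1.0]] 7.3
```

View pics/w4c.png

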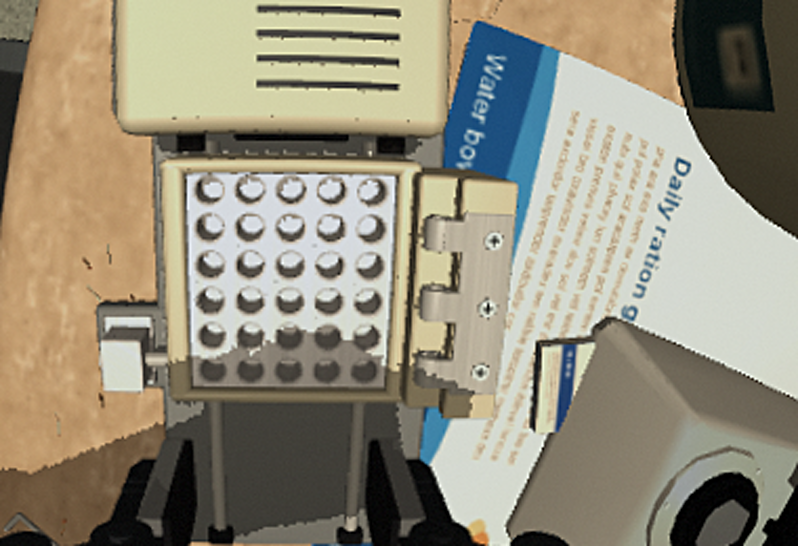

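```bash
cat > fit.py <<'E'
from h import *
from scipy.optimize import least_squares
d=np.load("w4.npz"); Rt,p=d["Rt"],d["p"]; f=lambda u,v,z:wr(180+u/2.1,40+v/2.1,z,Rt,p)
rim=[((165,160),-52,52),((413,160),52,52),((172,402),-52,-52),((408,402),52,-52)]
P=np.array([f(*q,.06) for q,_,_ in rim])*1000; M=np.array([[a,b] for _,a,b in rim])
def tr(v,m): t=v[2]; return v[:2]+m@np.array([[np.cos(t),np.sin(t)],[-np.sin(t),np.cos(t)]])
s=least_squares(lambda v:(tr(v,M)-P[:,:2]).ravel(),[534,51,.225]); print("rim fit",s.x,np.degrees(s.x[2]),s.fun.round(1))
t=np.radians(12.85); X=np.array([np.cos(t),np.sin(t),0]);Y=np.array([-X[1],X[0],0])
o=np.r_[s.x[:2]/1000,0]
cam=p+Rt@r.camera_info("wrist")["tool_from_camera"][:3,3]; print("cam in warmer",(cam-o)@X,(cam-o)@Y,cam[2])
for (u,v0,v1) in((427,218,250),(421,287,318),(417,354,384)):
    q=f(u,(v0+v1)/2,.0805); th=np.arctan2((q-cam)@X,cam[2]-.0805)
    ax=(q-o)@X*1000+6/np.cos(th)
    ends=[(f(u+10,v,.0865)-o)@Y*1000 for v in(v0,v1)]; print("axis x",ax.round(2),"ends",np.round(ends,2),np.mean(ends).round(2))
for u,v in((118,132),(442,132)): e=f(u,v,.084)-o; print("unit",e@X,e@Y)
E
python3 fit.py
```

```text
rim fit [5.35945455e+02 5.18381851e+01 2.31479097e-01] 13.262775328519975 [-3.4 -0.3  3.5  1.5 -0.8 -1.   0.7 -0.1]
cam in warmer -0.0037268222753273246 0.06568215271523022 0.3136011400042197
axis x 56.26 ends [32.66 20.94] 26.8
axis x 55.53 ends [ 7.05 -4.86] 1.09
axis x 55.92 ends [-19.16 -31.53] -25.35
unit -0.06152564235840679 0.06326681388237217
unit 0.05324270099387549 0.06355724445327261
```

{"op": "jog_arm", "data": {"steps": [[1,[-0.035,-0.012,-0.01],0],[1,[-0.035,-0.012,-0.01],0],[1,[-0.035,-0.012,-0.01],0],[1,[-0.035,-0.012,-0.01],0],[1,[-0.035,-0.012,-0.01],0],[1,[-0.035,-0.012,-0.01],0],[1,[-0.035,-0.012,0],0],[1,[-0.035,-0.012,0],0],[1,[-0.035,-0.012,0],0],[1,[-0.035,-0.012,0],0],[1,[-0.032,-0.011,0],0]]}}

```text
time: 8.4
tool_pos: [0.4943, -0.3705, 0.2574]
orientation: [-0.001, 0.624, 0.781, -0.0]
ft_force: [-0.7, -0.0, 0.0]
width: 0.0852
finger_force: 0.0
```

{"op": "jog_arm", "data": {"steps": [[1,[0,0,0],-7],[1,[0,0,0],-7],[1,[0,0,0],-7],[1,[0,0,0],-7],[1,[-0.02,0,0],0],[1,[-0.02,0,0],0],[1,[-0.02,0,0],0],[1,[0,0,0],0],[1,[0,0,0],0]]}}

```text
time: 9.3
tool_pos: [0.5342, -0.4131, 0.2572]
orientation: [-0.001, 0.416, 0.909, 0.0]
ft_force: [-0.1, 0.8, 0.7]
width: 0.0855
finger_force: 0.0
```

```bash
python3 - <<'E'
from h import *
Rt,p=tool(); im=r.capture("wrist"); np.savez("w5.npz",Rt=Rt,p=p); print(p,Rt.round(4).tolist(),r.observe()["time"])
cv2.imwrite("pics/w5.png",im); print(w("scene",215+640/2.944,165+225/2.944,0))
cv2.imwrite("pics/w5b.png",cv2.resize(im,(800,500),interpolation=cv2.INTER_CUBIC))
E
```

```text
[ 0.53415618 -0.41313514  0.25716885] [[-0.6538, 0.7567, -0.0021], [0.7567, 0.6538, 0.0014], [0.0024, -0.0006, -1.0]] 9.35
[ 0.62441849 -0.29608457  0.        ]
```

View pics/w5b.png

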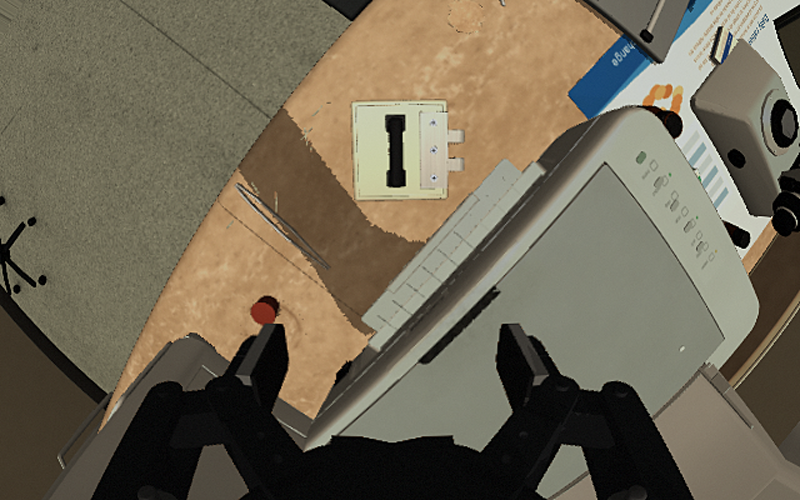

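The lid is nearly aligned with the tool. Its corners are at (353,101), (447,101), (448,199) and (357,198), the handle bar runs from (396,115) to (396,187), and the knuckles are at (456,136) and (456,163). The printer tray is clear to the lower right.

```bash
python3 - <<'E'
from h import *
d=np.load("w5.npz"); Rt,p=d["Rt"],d["p"]; f=lambda u,v,z:wr(u/1.25,v/1.25,z,Rt,p)
C=np.array([f(*q,.012) for q in((353,101),(447,101),(448,199),(357,198))]); print(C.round(4))
a,b=f(396,115,.042),f(396,187,.042); print("bar",a,b,(a+b)/2,np.linalg.norm(a-b),"yaw",np.degrees(np.arctan2(*(a-b)[1::-1])))
k1,k2=f(456,136,.0145),f(456,163,.0145); print("knuckle yaw",np.degrees(np.arctan2(*(k1-k2)[1::-1])),np.linalg.norm(k1-k2))
for i,j in((0,3),(1,2)): e=C[i]-C[j];print(np.degrees(np.arctan2(e[1],e[0])),np.linalg.norm(e))
for i,j in((1,0),(2,3)): e=C[i]-C[j];print(np.degrees(np.arctan2(e[1],e[0])),np.linalg.norm(e))
c=C.mean(0); t=np.radians(130); print("center",c, "grip from center",c-.004*np.array([np.sin(t),-np.cos(t),0]))
E
```

```text
[[ 0.4379 -0.3577  0.012 ]
 [ 0.5027 -0.301   0.012 ]
 [ 0.5659 -0.3693  0.012 ]
 [ 0.4998 -0.4255  0.012 ]]
bar [ 0.47663815 -0.34289437  0.042     ] [ 0.5174009  -0.38980451  0.042     ] [ 0.49701953 -0.36634944  0.042     ] 0.06214630258321747 yaw 130.98913022168907
knuckle yaw 132.35615542284478 0.025383128786616062
132.39625989026254 0.09182256210810061
132.75610525796645 0.09306011584257332
41.205620103138074 0.08617925922159146
40.39808143971575 0.08679789000479216
center [ 0.50154629 -0.36338258  0.012     ] grip from center [ 0.49848211 -0.36595373  0.012     ]
```

```bash
python3 - <<'E'
from h import *
delta([.4976,-.3662,.044],131.4)
E
```

```text
shift mm [ 58.3   2.8 213.6] dist 221.4 yaw now 130.88 turn z -0.52 z axis [-0.002   0.0014 -1.    ]
```

{"op": "jog_arm", "data": {"steps": [[0.6,[0.03,0.0014,0.03],-0.5],[0.6,[0.0283,0.0014,0.04],0],[0.6,[0,0,0.04],0],[0.6,[0,0,0.04],0],[0.6,[0,0,0],0],[0.6,[0,0,0],0]]}}

```text
time: 9.95
tool_pos: [0.4987, -0.3663, 0.1085]
orientation: [-0.001, 0.411, 0.912, 0.0]
ft_force: [-0.5, -0.9, -0.1]
width: 0.0511
finger_force: 0.0
```

```bash
python3 - <<'E'
from h import *
delta([.4976,-.3662,.044],131.4)
Rt,p=tool(); im=r.capture("wrist"); cv2.imwrite("pics/w6.png",im); np.savez("w6.npz",Rt=Rt,p=p)
cv2.imwrite("pics/w6b.png",cv2.resize(im[60:400,120:520],(800,600)[:2] if 0 else (700,595),interpolation=cv2.INTER_CUBIC))
E
```

```text
shift mm [ 0.7 -0.7 64.5] dist 64.5 yaw now 131.46 turn z 0.06 z axis [-1.2e-03  9.0e-04 -1.0e+00]
```

View pics/w6b.png

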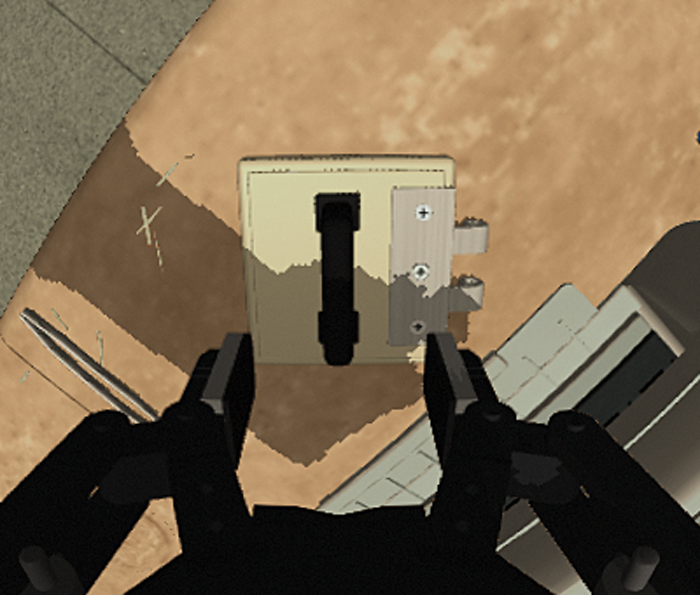

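The bar lies centred between the jaws: the bar is at column 338 and the jaws at 243 and 434. I'll descend and grip.

```bash
python3 - <<'E'
from h import *
d=np.load("w6.npz"); f=lambda u,v,z:wr(120+u/1.75,60+v/1.75,z,d["Rt"],d["p"])
a,b=f(338,203,.042),f(340,352,.042); print(a,b,(a+b)/2,np.linalg.norm(a-b))
C=np.array([f(*q,.012) for q in((243,158),(453,158),(248,362))]);print(C, (C[1]+C[2])/2)
E
```

```text
[ 0.47325021 -0.33931999  0.042     ] [ 0.51306961 -0.38314562  0.042     ] [ 0.49315991 -0.3612328   0.042     ] 0.059213770182287816
[[ 0.43737818 -0.35620564  0.012     ]
 [ 0.500358   -0.30021945  0.012     ]
 [ 0.4969259  -0.42857674  0.012     ]] [ 0.49864195 -0.3643981   0.012     ]
```

{"op": "jog_arm", "data": {"steps": [[0.6,[0.0007,-0.0007,0.03],0],[0.6,[0,0,0.02],0],[0.6,[0,0,0.0145],0],[0.6,[0,0,0],0],[0,[0,0,0],0],[0,[0,0,0],0],[0,[0,0,0],0],[0,[0,0,0],0],[0,[0,0,0],0],[0,[0,0,0],0]]}}

```text
time: 11.0
tool_pos: [0.4991, -0.3673, 0.0452]
orientation: [0.001, 0.411, 0.912, -0.0]
ft_force: [-1.0, 0.6, 6.7]
width: 0.0104
finger_force: 59.9
```

```bash
python3 - <<'E'
from h import *
s=r.observe();print(s["width"],s["finger_force"],s["ft_force"]); Rt,p=tool(); np.savez("grasp.npz",Rt=Rt,p=p); delta([.4976,-.3662,.044],131.4);print(p)
E
```

```text
0.010418913790132664 59.946616888046265 [-1.01473238  0.60744475  6.7217791 ]
shift mm [ 1.8 -0.4  1.2] dist 2.2 yaw now 131.44 turn z 0.04 z axis [ 0.0019 -0.0015 -1.    ]
[ 0.49908834 -0.36731079  0.0452458 ]
```

Gripped at 60 N, width 10.4 mm. Lift, then carry over the warmer and turn.

{"op": "jog_arm", "data": {"steps": [[0,[0,0,-0.01],0],[0,[0,0,-0.025],0],[0,[0,0,-0.04],0],[0,[0,0,-0.04],0],[0,[0,0,-0.035],0],[0,[0,0,-0.015],0],[0,[0,0,0],0]]}}

```text
time: 11.7
tool_pos: [0.4991, -0.3673, 0.211]
orientation: [0.002, 0.411, 0.911, -0.0]
ft_force: [-0.1, -0.2, -3.1]
width: 0.0109
finger_force: 58.8
```

{"op": "jog_arm", "data": {"steps": [[0,[0.015,0.015,0],0],[0,[0.025,0.026,0],0],[0,[0.027,0.028,0],0],[0,[0.027,0.028,0],0],[0,[0.027,0.028,0],0],[0,[0.027,0.028,0],0],[0,[0.027,0.028,0],0],[0,[0.027,0.028,0],0],[0,[0.027,0.028,0],0],[0,[0.027,0.028,0],0],[0,[0.021,0.022,0],0],[0,[0.01,0.01,0],0]]}}

```text
time: 12.9
tool_pos: [0.5295, 0.0486, 0.207]
orientation: [-0.002, 0.409, 0.913, 0.0]
ft_force: [0.7, 1.1, -2.5]
width: 0.0106
finger_force: 58.8
```

{"op": "jog_arm", "data": {"steps": [[0,[0,0,0],5],[0,[0,0,0],6],[0,[0,0,0],6],[0,[0,0,0],6],[0,[0,0,0],4],[0,[0,0,0],1.7],[0,[0,0,0],0],[0,[0,0,0],0],[0,[0,0,0],0]]}}

```text
time: 13.8
tool_pos: [0.5306, 0.0447, 0.2085]
orientation: [-0.0, 0.624, 0.781, -0.0]
ft_force: [-0.4, -0.6, -2.5]
width: 0.0105
finger_force: 58.8
```

```bash
python3 - <<'E'
from h import *
delta([.5327,.0521,.1172],102.7)
Rt,p=tool(); im=r.capture("wrist"); cv2.imwrite("pics/w7.png",im); np.savez("w7.npz",Rt=Rt,p=p); s=r.observe();print(p,s["ft_force"],s["width"],s["finger_force"])
cv2.imwrite("pics/w7b.png",cv2.resize(im[60:300,200:500],(750,600),interpolation=cv2.INTER_CUBIC))
E
```

```text
shift mm [ 6.7  3.7 91.3] dist 91.6 yaw now 102.77 turn z 0.07 z axis [-7.e-04 -1.e-04 -1.e+00]
[0.5306317  0.0447193  0.20848811] [ 0.07876359  0.53368457 -1.97156654] 0.010935727234328998 58.761754631996155
```

View pics/w7b.png

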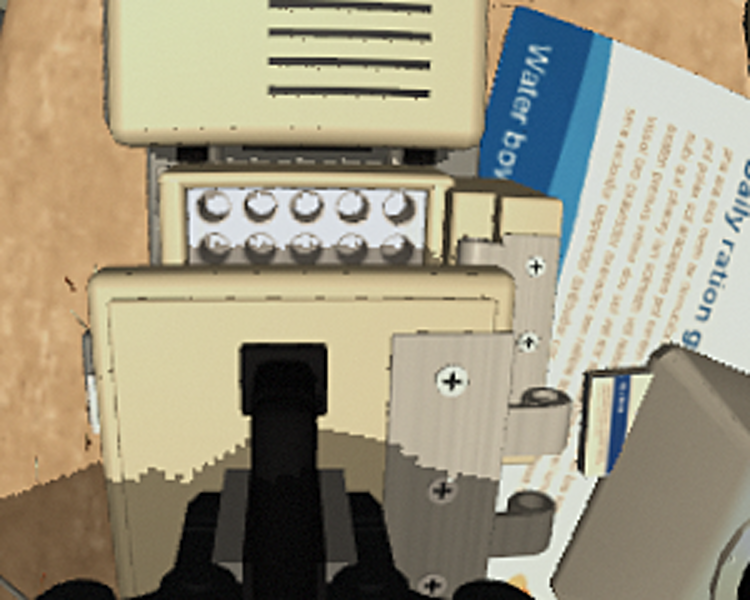

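```bash
cat > lid.py <<'E'
from h import *
d=np.load("w7.npz"); Rt,p=d["Rt"],d["p"]; zb=p[2]-.0452
f=lambda u,v,z:(Rt.T@(wr(200+u/2.5,60+v/2.5,zb+z,Rt,p)-p)*1000).round(2)
print("lid in tool axes (mm)")
for n,q in dict(screwL=(451,381),screwM=(441,491),screwR=(433,585)).items(): print(n,f(*q,.0145))
for n,q in dict(L0=(540,404),L1=(540,455),R0=(525,503),R1=(525,553)).items(): print(n,f(*q,.0145))
print("edge",f(100,270,.012),f(505,270,.012)); print("post top",f(242,345,.042),f(327,345,.042))
for n,q in dict(limL=(571,425),limR=(553,525)).items(): print(n,f(*q,.0085))
d=np.load("w4.npz"); Rt4,p4=d["Rt"],d["p"]
t=np.radians(12.7); X=np.array([np.cos(t),np.sin(t),0]);Y=np.array([-X[1],X[0],0]); K=np.array([.5903,.0651,0])
for q in((493,240),(487,307),(480,371)): e=wr(180+q[0]/2.1,40+q[1]/2.1,.0875,Rt4,p4)-K; print("jamb screw",(e@X*1000).round(2),(e@Y*1000).round(2))
E
python3 lid.py
```

```text
lid in tool axes (mm)
screwL [26.48 33.51 30.68]
screwM [ 0.53 33.52 30.68]
screwR [-25.13  34.11  30.67]
L0 [21.08 53.74 30.66]
L1 [ 8.85 55.38 30.66]
R0 [-3.28 53.54 30.66]
R1 [-17.05  55.61  30.66]
edge [ 49.33 -38.02  33.23] [49.56 43.83 33.17]
post top [43.48 -7.87  3.21] [43.5   5.95  3.2 ]
limL [13.21 64.31 36.66]
limR [-13.39  63.98  36.65]
jamb screw 17.64 24.67
jamb screw 17.63 -0.85
jamb screw 17.65 -26.65
```

```bash
python3 - <<'E'
from h import *
t=np.radians(12.7); X=np.array([np.cos(t),np.sin(t),0]);Y=np.array([-X[1],X[0],0]); K=np.array([.5903,.0651,0])
G=K-.0576*X-.0016*Y+[0,0,.142]; print(G); delta(G,102.7)
E
```

```text
[0.53446096 0.050876   0.142     ]
shift mm [ 5.2  5.  66.6] dist 67.0 yaw now 102.76 turn z 0.06 z axis [-4.e-04 -0.e+00 -1.e+00]
```

{"op": "jog_arm", "data": {"steps": [[0,[0.0025,0.0025,0.01],0],[0,[0.0027,0.0025,0.02],0],[0,[0,0,0.02],0],[0,[0,0,0.012],0],[0,[0,0,0.0046],0],[0,[0,0,0],0],[0,[0,0,0],0],[0,[0,0,0],0]]}}

```text
time: 14.65
tool_pos: [0.5352, 0.0512, 0.143]
orientation: [0.001, 0.624, 0.781, 0.001]
ft_force: [0.4, 0.8, -2.5]
width: 0.0105
finger_force: 58.7
```

```bash
python3 - <<'E'
from h import *
delta([.53446,.050876,.142],102.7)
Rt,p=tool(); im=r.capture("wrist"); cv2.imwrite("pics/w8.png",im); np.savez("w8.npz",Rt=Rt,p=p); s=r.observe();print(p,s["ft_force"],s["time"])
cv2.imwrite("pics/w8b.png",cv2.resize(im[120:300,340:480],(560,560) if 0 else (467,600),interpolation=cv2.INTER_CUBIC))
E
```

```text
shift mm [-0.2 -0.8  1. ] dist 1.3 yaw now 102.74 turn z 0.04 z axis [ 1.7e-03  3.0e-04 -1.0e+00]
[0.53523231 0.05122225 0.14296682] [-0.41316563  0.12125094 -2.27980014] 14.7
```

View pics/w8b.png

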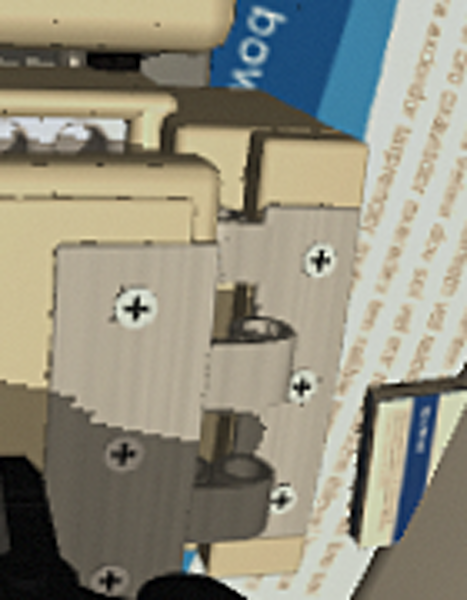

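The lid's knuckles are over the two gaps: lid screws at (137,309), (123,455) and (110,580), jamb screws at (321,260), (302,386) and (283,498). Next I'll measure the offset along the axis from the screws.

```bash
cat > cmp.py <<'E'
from h import *
d=np.load("w8.npz"); Rt,p=d["Rt"],d["p"]; zb=p[2]-.0452
f=lambda u,v,z:(Rt.T@(wr(340+u/3.333,120+v/3.333,z,Rt,p)-p)*1000).round(2)
for q in((137,309),(123,455),(110,580)): print("lid",f(*q,zb+.0145))
for q in((321,260),(302,386),(283,498)): print("jamb",f(*q,.0875),f(*q,.0865))
for q in((296,360),(272,500)): print("limb z8.5",f(*q,zb+.0085))
for q in((265,207),(340,207)): print("jamb leaf edge",f(*q,.0865))
print("lid leaf edge",f(137,244,zb+.014),f(215,244,zb+.014))
E
python3 cmp.py
```

```text
lid [26.28 33.92 30.76]
lid [ 0.4  33.83 30.76]
lid [-25.2   34.01  30.76]
jamb [26.06 74.82 55.59] [25.72 75.27 56.59]
jamb [ 0.31 74.64 55.6 ] [-0.17 75.09 56.6 ]
jamb [-25.11  74.76  55.6 ] [-25.74  75.2   56.6 ]
limb z8.5 [14.37 64.44 36.81]
limb z8.5 [-13.52  64.32  36.81]
jamb leaf edge [35.79 62.78 56.57]
jamb leaf edge [36.02 77.85 56.6 ]
lid leaf edge [36.7  33.24 31.25] [36.75 45.74 31.27]
```

{"op": "jog_arm", "data": {"steps": [[0,[-0.0003,-0.0011,0],0],[0,[0,0,0.006],0],[0,[0,0,0.004],0],[0,[0,0,0],0],[0,[0,0,0],0]]}}

```text
time: 15.2
tool_pos: [0.5334, 0.0506, 0.1319]
orientation: [-0.0, 0.624, 0.781, -0.0]
ft_force: [0.3, 0.3, -2.4]
width: 0.0104
finger_force: 58.8
```

{"op": "jog_arm", "data": {"steps": [[0,[0,0,0.003],0],[0,[0,0,0.003],0],[0,[0,0,0],0],[0,[0,0,0],0]]}}

```text
time: 15.6
tool_pos: [0.5335, 0.0506, 0.126]
orientation: [-0.0, 0.624, 0.781, -0.0]
ft_force: [-0.7, 0.3, -2.4]
width: 0.0102
finger_force: 58.8
```

{"op": "jog_arm", "data": {"steps": [[0,[0,0,0.003],0],[0,[0,0,0.002],0],[0,[0,0,0],0],[0,[0,0,0],0]]}}

```text
time: 16.0
tool_pos: [0.5335, 0.0506, 0.1211]
orientation: [-0.0, 0.624, 0.781, -0.0]
ft_force: [-0.3, 1.3, -2.3]
width: 0.0108
finger_force: 58.8
```

```bash
python3 - <<'E'
from h import *
delta([.53446,.050876,.1175],102.7); s=r.observe();print(s["ft_force"],s["torque"])
E
```

```text
shift mm [0.1 1.  3.6] dist 3.7 yaw now 102.75 turn z 0.05 z axis [-2.e-04 -0.e+00 -1.e+00]
[-0.28579145  1.28400611 -2.29769351] [-0.03923256  0.03555221 -0.01836796]
```

{"op": "jog_arm", "data": {"steps": [[0,[0,0,0.002],0],[0,[0,0,0.0014],0],[0,[0,0,0],0],[0,[0,0,0],0]]}}

```text
time: 16.4
tool_pos: [0.5336, 0.0506, 0.1177]
orientation: [-0.0, 0.624, 0.781, -0.0]
ft_force: [0.3, -0.0, -2.7]
width: 0.0109
finger_force: 58.8
```

```bash
python3 - <<'E'
from h import *
delta([.53446,.050876,.1175],102.7)
Rt,p=tool(); im=r.capture("wrist"); cv2.imwrite("pics/w9.png",im); np.savez("w9.npz",Rt=Rt,p=p); s=r.observe();print(p,s["ft_force"],s["torque"],s["time"])
cv2.imwrite("pics/w9b.png",cv2.resize(im[120:300,340:480],(467,600),interpolation=cv2.INTER_CUBIC))
E
```

```text
shift mm [0.  0.9 0.2] dist 1.0 yaw now 102.75 turn z 0.05 z axis [-1.e-04  0.e+00 -1.e+00]
[0.5335539  0.05063402 0.11773839] [ 0.29609733  0.65342247 -2.95753544] [-0.014688    0.03000213  0.00289264] 16.45
```

View pics/w9b.png

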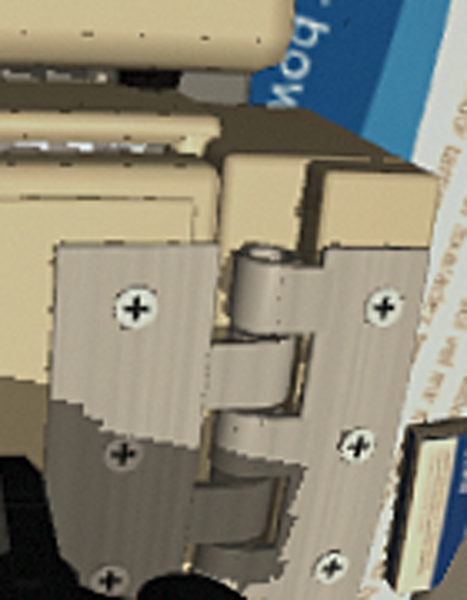

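The lid's knuckles sit between the jamb's knuckles, with small even gaps and no contact force. Next I'll check the cross-axis alignment by a gentle touch probe against the back face (1 mm clearance expected).

```bash
python3 - <<'E'
from h import *
d=np.load("w9.npz"); Rt,p=d["Rt"],d["p"]
f=lambda u,v,z=.0805:(Rt.T@(wr(340+u/3.333,120+v/3.333,z,Rt,p)-p)*1000).round(2)
th=np.arctan2(58,1000*(p[2]+.116-.0805)); k=6/np.cos(th)
for q in((232,290),(212,440)): print("jamb axis",f(*q)[1]+k)
for q in((296,375),(272,512)): print("lid axis",f(*q)[1]-k)
print("screws lid",f(123,455,.0865),f(137,309,.0865),"jamb",f(384,307,.0875),f(358,446,.0875),f(332,569,.0875))
E
```

```text
jamb axis 57.79539639387145
jamb axis 57.55539639387145
lid axis 58.63460360612855
lid axis 58.534603606128556
screws lid [ 0.13 33.95 31.24] [26.09 34.03 31.24] jamb [26.46 76.31 30.23] [ 0.67 76.16 30.23] [-25.38  76.4   30.23]
```

{"op": "jog_arm", "data": {"steps": [[0,[0,0.0008,0],0],[0,[0,0,0],0],[0,[0,0,0],0]]}}

```text
time: 16.75
tool_pos: [0.5341, 0.0507, 0.1178]
orientation: [-0.0, 0.624, 0.781, -0.0]
ft_force: [-0.8, 0.2, -1.6]
width: 0.0107
finger_force: 58.8
```

{"op": "jog_arm", "data": {"steps": [[0,[0,0.0008,0],0],[0,[0,0,0],0],[0,[0,0,0],0]]}}

```text
time: 17.05
tool_pos: [0.5343, 0.0507, 0.1176]
orientation: [-0.001, 0.624, 0.781, -0.001]
ft_force: [-3.2, -0.6, -2.8]
width: 0.0108
finger_force: 58.9
```

{"op": "jog_arm", "data": {"steps": [[0,[0.0004,-0.002,0],0],[0,[0,0,0],0],[0,[0,0,0],0]]}}

```text
time: 17.35
tool_pos: [0.5339, 0.0511, 0.118]
orientation: [0.0, 0.624, 0.781, 0.001]
ft_force: [-0.3, 0.6, -2.3]
width: 0.0106
finger_force: 58.8
```

{"op": "jog_arm", "data": {"steps": [[0,[0,0,0.001],0],[0,[0,0,0],0],[0,[0,0,0],0]]}}

```text
time: 17.65
tool_pos: [0.5333, 0.0509, 0.1168]
orientation: [0.0, 0.624, 0.781, 0.0]
ft_force: [0.7, 0.6, -2.5]
width: 0.0108
finger_force: 58.8
```

{"op": "jog_arm", "data": {"steps": [[0,[0,0,0.001],0],[0,[0,0,0],0],[0,[0,0,0],0]]}}

```text
time: 17.95
tool_pos: [0.5332, 0.0509, 0.1159]
orientation: [0.0, 0.624, 0.781, 0.0]
ft_force: [-0.6, 0.1, -1.4]
width: 0.0106
finger_force: 58.9
```

The ledge touch begins near z = 0.116, as predicted, so 0.1172 is the aligned height. I'll rise to it and settle.

{"op": "jog_arm", "data": {"steps": [[0,[0,0,-0.0014],0],[0,[0,0,0],0],[0,[0,0,0],0],[0,[0,0,0],0],[0,[0,0,0],0],[0,[0,0,0],0],[0,[0,0,0],0],[0,[0,0,0],0]]}}

```text
time: 18.75
tool_pos: [0.5331, 0.0509, 0.1172]
orientation: [-0.0, 0.624, 0.781, -0.0]
ft_force: [0.1, 0.8, -2.3]
width: 0.0106
finger_force: 58.8
```

```bash
python3 - <<'E'
from h import *
a=np.load("w9.npz"); Rt,p=tool(); print((Rt.T@(p-a["p"])*1000).round(2),p,Rt[:,2].round(4))
s=r.observe();print(s["ft_force"],s["torque"],s["finger_force"])
im=r.capture("wrist"); cv2.imwrite("pics/w10.png",im)
g=lambda i:cv2.cvtColor(i,cv2.COLOR_BGR2GRAY); A=g(cv2.imread("pics/w9.png")); B=g(im)
for n,(y,x,h,w_) in dict(lid=(195,355,60,35),jambscrews=(195,440,110,30),unit=(60,200,90,160)).items():
    m=cv2.matchTemplate(B,A[y:y+h,x:x+w_],cv2.TM_CCOEFF_NORMED);_,v,_,l=cv2.minMaxLoc(m);print(n,round(v,3),l,(x,y))
E
```

```text
[ 0.35 -0.41  0.55] [0.53307589 0.05088918 0.11718344] [-0. -0. -1.]
[ 0.11942648  0.78141083 -2.33958754] [ 0.02816677 -0.00772173 -0.04583938] 58.77171814441681
lid 0.882 (355, 195) (355, 195)
jambscrews 0.9 (441, 196) (440, 195)
unit 0.982 (201, 61) (200, 60)
```

```bash
python3 -c "
from rig import r
print(r.finish_job())"
```

```text
the job is handed in; nothing more can be done
None
```

The job is handed in: the carriage was pushed home against its stop and the lid is held level by its handle at the hinge, its knuckles between the carriage's, with no contact force showing; the hand-in call gave no verdict.

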